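Blow down a tray of spanners

ROBOT

A 6-joint arm with a two-finger parallel gripper is mounted at the origin on the work surface. World frame = base frame: x ahead of the robot, y to its left, z up, the work surface at z = 0. Lengths are in m, angles in rad, forces in N, time in s.
With the tool pointing down it reaches from about 0.3 to 0.775 m from the base axis. Payload 14.6 kg.
Tool frame: the origin (TCP) lies on the centre line of the jaws, within the pads' length; the fingertips stand 19 mm ahead of it and the grasp point (between the pads) is the TCP; y points along the fingers, x is the direction in which the jaws open and shut, and the axes are right-handed (so a half turn about y gives the same grasp; the last joint's range is limited). The gripper opens to 94 mm and grips with 3 to 60 N. Pads are 16 mm wide; open, the fingers measure 119 mm over their backs; the gripper's body (75 mm by 177 mm) begins 78 mm behind the grasp point.
Start: joints at [-1.2, 0.3, 1.521, -0, 1.321, -0.067], TCP at [0.233, -0.498, 0.224] pointing down, gripper open.
Joint ranges: [-3.03, 3.03], [-0.79, 2.21], [0.23, 2.52], [-1.04, 4.18], [0, 3.07], [-2.55, 2.55]. Speed limits (rad/s): [2.22, 2.22, 2.57, 3.14, 3.14, 3.14].

INTERFACE

Orientations are given as [roll, pitch, yaw] about the fixed x, y, z axes, in that order (R = Rz(yaw) Ry(pitch) Rx(roll)).
In Python, from station import get_obs, cams, workorder gives the robot as it stands.
- The arm moves only by the shell command python3 -m handwheel 'ROWS' [FORCE]. ROWS is JSON, a list of rows, each an object of numbers: "fingers": the opening, from -1 (shut) to 1 (fully open); "x", "y", "z": the shift along the tool's x, y, z in m; "spin": the turn about the tool's y in degrees. In form: [{"fingers": .., "x": .., "y": .., "z": .., "spin": ..}, ...]. A call has exactly 10 rows; each row is the pose to reach, as a shift and turn from the pose commanded when the call began, along the tool's axes at that moment; what a row does not reach only later rows make up. A row lasts 1/10 s, in which the tool goes at most 50 mm and 8.59 degrees, less where a joint would pass 70% of its speed; a pose out of reach is approached as far as the arm can. A call with a gripper value outside its range is refused whole. The fingers move at their own pace and stop on an object; FORCE is the grip in N (left out, the last holds). Time passes only in rows, so rows that repeat a pose let the fingers close, or fill a call up. It gives the time, the measured TCP pose, the force and the opening at its end, in the units of the state.
- get_obs(): the state, without advancing time (a new reading comes with each control period).
- cams.camera(name): name is "scene" or "top" or "wrist"; returns (picture, depth): 384x512x3 uint8, red, green, blue; 384x512 float32, m along the optical axis (not along the pixel's ray), 0 where there is no reading.
- cams.get_calibration(name): a dict with "fx", "fy", "cx", "cy" (pixels), "view" (4x4, takes a point from world to camera coordinates). Camera axes: x right, y down, z forward; pixel columns grow to the right and rows downward; lengths in m; the calibration is good to about 2 mm. A picture is of the moment at which its call begins: read the wrist's pose just before it. get_calibration takes no time and is no camera call; for the wrist camera it gives the pose at the moment of the call.
- workorder.hand_in(): hands the job in, once; it reports no verdict.
The state is a dict: "time_s": time; "qpos": joint angles; "joint_vel": joint speeds; "tau": joint torques, N m; "ee_pos": TCP position; "eef_rot": TCP orientation; "force": force on the tool from outside, world axes, zero at the start; "moment": the same for the moment, N m; "grip_width": finger opening in m.
Only numpy, scipy, OpenCV 4.12 (cv2) and the standard library are available. Lean on these libraries where they do the work, as an engineer would, in place of code of your own. Each camera call takes 0.05 s, during which the arm holds its last target. There are 200 camera calls.

TASK

Get the tray of spanners ready and blow it down: lay the spanner that is lying out on the shelf into the tin tray with the others, then push the tray against the pivot pin so that it swings round on that pin, without leaving it or being lifted, until its long side lies against both pins. Press the hold-down clip down onto the tray's rim, and only then squeeze the blow gun's trigger fully back against its grip between the fingers, hold it about half a second and let it spring out again. Leave everything else where it is.

Things in the scene. Friction and masses are not known exactly. Their poses are not given: they have to be found in the camera images.
- stand: Fixed steel stand: base plate 6 mm thick with two upright pins, a hinged clip between and behind them, and at the right an upright panel carrying a blow gun. Origin on the shelf; x away from the robot, y left, z up (turned up to 0.15 rad). Plate x -140 to 200, y -290 to 160 mm. Panel: face at y -275, x 20 to 190, top z 326 mm. Air pipe and regulator (44 mm square) at x 180, y -190, to z 195 mm.
- pivot_pin (a point): Centre of the top of the pivot pin: the right one (-y, nearer the gun) of the two steel pins, 12 mm diameter, standing 40 mm above the base plate, at x 85, y -75 mm of the stand.
- stop_pin (a point): Centre of the top of the stop pin: the left one (+y), same size, at x 85, y 75 mm of the stand.
- tray: Loose tin tray, 130 (x) x 200 (y) x 24 mm high, 2.5 mm sheet, 0.3 to 0.6 kg empty. Origin: bottom of the outer face of the long side facing the pins (+x), 25 mm from its right (heel) end, where the pivot pin bears; spans own x -130 to 0, y -25 to 175 mm. Home: axes parallel to the stand's, origin at stand x 79, y -75 mm. Starts turned 0.35 to 0.6 rad anticlockwise, origin within 30 mm of the pin.
- tray_centre (a point): Centre of the tray, half-way up (12 mm above its bottom).
- spanner_mid (a point): Centre (half-way up) of the only spanner lying out on the shelf, left or right of the stand: flat steel combination spanner, 150 mm long along its x, 8 mm thick, shaft 15 mm wide and plain for 90 mm, jaw head 32 mm wide at +x, ring head 28 mm wide at -x, 0.12 kg.
- spanner_jaw_end (a point): Point inside the jaw end of that spanner, 70 mm from its centre along +x.
- spanner_ring_end (a point): Point inside the ring end of that spanner, 70 mm from its centre along -x.
- tray_spanner_a_mid (a point): Centre of a smaller spanner (145 mm long, heads 23 mm, 7 mm thick) lying lengthwise in the tray about 19 mm inside the long side that faces the pins.
- tray_spanner_b_mid (a point): Centre of the smallest spanner (125 mm long, heads 21 mm, 6 mm thick) lying lengthwise in the tray about 44 mm in from the same side. The half of the tray on the robot's side is empty.
- clip (a joint): Hold-down clip angle, rad. Flat steel arm, 24 mm wide, 104 mm long, on a level hinge along the stand's y at stand x 109, y 0, z 32.5 mm; it reaches towards the robot over the tray's rim. 0: raised 0.8 rad above level; grows going down; 0.8: level, resting on the rim of a tray that is home. Stiff friction hinge (0.2 N m), stays where left. Starts at 0 to 0.15, its end up to 115 mm above the shelf.
- clip_tip (a point): Point on the top face of the clip arm, 80 mm from the hinge, where it is pressed; an upturned tab 22 mm long goes on beyond it.
- gun: Air blow gun fixed on its side. x: along the barrel to the nozzle, down to the left, 0.6 rad below level; -y: along the pistol grip, level, away from the robot; z: out of its upper side, leaning 0.6 rad from vertical, away from the panel. Origin where barrel and grip axes cross, 180 mm above the shelf. Grip x -15 to 15, y -112 to -12, z -13 to 13 mm; barrel 30 mm diameter, nozzle ends at x 97 mm.
- squeeze (a point): Half-way between the grip's back and the resting trigger's front: gun x 10, y -58, z 0 mm. The trigger (16 mm wide) runs along the grip on its +x side; both are 51 mm across here at rest, 41 mm squeezed. Panel and bracket behind the grip (-x side) leave room only for a hand that comes in along the gun's z, tilted as it is.
- trigger (a joint): Trigger angle in rad: 0 released, 0.25 fully squeezed against the grip (stop). Hinged by the barrel on an axis along the gun's z; a spring needs about 4 N at the squeeze point to start and about 7 N at full travel, and returns it.
- canister: Red plastic canister with handle and flip-top spout, 100 x 170 mm, 225 mm high, origin under its centre. Bystander.
- jar_a_mid (a point): Centre of an empty glass jar, 76 mm diameter, 100 mm high, open. Bystander at the left.
- jar_b_mid (a point): Centre of the other empty glass jar, same size. Bystander at the right.
- scraper_mid (a point): Middle of a yellow scraper lying flat, 176 mm long along its x, blade 72 mm wide at +x, 14 mm thick. Bystander; it and the loose spanner may have changed places.
- hammer: Hammer lying at the far right, 260 mm long along its x. Bystander.
- grease_tin: Closed tin, 84 mm diameter, 75 mm high, at the far right behind the panel; origin under its centre. Bystander.

How it is judged:
On the way, in this order (a step that is already met when the one before it is completed fails the run):
1. the loose spanner lies inside the tray, let go (x of spanner_jaw_end in the frame of tray between -0.13 and 0 m and y of spanner_jaw_end in the frame of tray between -0.025 and 0.175 m and x of spanner_ring_end in the frame of tray between -0.13 and 0 m and y of spanner_ring_end in the frame of tray between -0.025 and 0.175 m and z of spanner_mid in the frame of tray below 0.024 m and contact force between the fingers and spanner below 0.1 N), for 0.2 s.
2. the tray has swung round on the pivot pin until its long side lies against both pins (angle between the y axis of tray and the y axis of stand, either way round below 0.05 rad and x of tray in the frame of stand above 0.074 m and y of tray in the frame of stand between -0.11 and -0.04 m), for 0.2 s.
3. the clip is down on the tray's rim (value of joint clip above 0.73 rad), for 0.2 s.
4. the trigger is fully squeezed against the grip between the fingers (value of joint trigger above 0.2 rad and contact force between the fingers and gun above 1 N), for 0.3 s.
At the end, for the whole second after the job is handed in: The tray is at rest with its long side against both pins (within 5 mm, heading within 0.05 rad, heel still at the pivot pin within 35 mm along the side), all three spanners lie inside it, the clip is down on its rim (clip angle above 0.73), and the trigger has sprung out again (below 0.03) (all of step 2 and x of spanner_jaw_end in the frame of tray between -0.13 and 0 m and y of spanner_jaw_end in the frame of tray between -0.025 and 0.175 m and x of spanner_ring_end in the frame of tray between -0.13 and 0 m and y of spanner_ring_end in the frame of tray between -0.025 and 0.175 m and z of each of spanner_mid, tray_spanner_a_mid, tray_spanner_b_mid in the frame of tray below 0.024 m and value of joint clip above 0.73 rad and value of joint trigger below 0.03 rad and linear speed of tray below 0.01 m/s and x of tray_spanner_a_mid in the frame of tray between -0.13 and 0 m and x of tray_spanner_b_mid in the frame of tray between -0.13 and 0 m and y of tray_spanner_a_mid in the frame of tray between -0.025 and 0.175 m and y of tray_spanner_b_mid in the frame of tray between -0.025 and 0.175 m); the robot touches nothing.
It fails at once if the tray left its pivot pin (horizontal distance between tray and pivot_pin above 0.05 m).
It fails at once if the tray was lifted off the base plate (z of tray_centre in the frame of stand above 0.035 m).
It fails at once if the trigger was pulled before the clip was down (value of joint trigger above 0.1 rad and value of joint clip below 0.7 rad).
It fails at once if a bystander was knocked or moved away (distance of any of canister, jar_a_mid, jar_b_mid, scraper_mid, hammer, grease_tin from where it was at the start of the episode above 0.03 m).
It also fails if it takes over 72 s, if anything falls off the work surface, if the arm or the gripper's body presses on something with over 40 N, if the wrist force passes 120 N, or if a joint passes its speed limit or range.

## Working session

There is one attempt and no reset: what is moved stays moved. The work goes in short steps, Python scripts to look and compute and a shell command to move; the robot and the scene stay as the last step left them, time stands still between calls to the robot, and variables do not carry over. Pictures are saved under pics/ and viewed, about 8 in all and at most 12, crops included, and the job is handed in when it is done.

```bash
ls; mkdir -p pics; cat > h.py <<'E'
import numpy as np, cv2
from scipy.spatial.transform import Rotation as R
from station import get_obs, cams, workorder
def shot(n,f):
    cal=cams.get_calibration(n); p,d=cams.camera(n)
    cv2.imwrite('pics/'+f+'.png',p[:,:,::-1]); np.savez('pics/'+f+'.npz',p=p,d=d,v=np.array(cal['view']),k=[cal[c] for c in('fx','fy','cx','cy')])
def load(f):
    z=np.load('pics/'+f+'.npz'); return z['p'],z['d'],z['v'],z['k']
def cloud(f):
    p,d,v,k=load(f); r,c=np.indices(d.shape)
    P=np.stack([(c-k[2])/k[0]*d,(r-k[3])/k[1]*d,d],-1)
    return (P-v[:3,3])@v[:3,:3]
def proj(f,X):
    p,d,v,k=load(f); X=np.atleast_2d(X)@v[:3,:3].T+v[:3,3]
    return np.c_[X[:,0]/X[:,2]*k[0]+k[2],X[:,1]/X[:,2]*k[1]+k[3]]
def ray(f,u,w,z):
    p,d,v,k=load(f); o=-v[:3,:3].T@v[:3,3]; g=v[:3,:3].T@np.array([(u-k[2])/k[0],(w-k[3])/k[1],1]); return o+g*(z-o[2])/g[2]
E
python3 - <<'E'
from h import *
o=get_obs(); print(o)
shot('top','t0'); shot('scene','s0')
a=cv2.imread('pics/t0.png');
cv2.imwrite('pics/t0b.png',cv2.resize(a,(800,600),interpolation=cv2.INTER_CUBIC))
for n in('t0','s0'):
    p,d,v,k=load(n); print(k,-v[:3,:3].T@v[:3,3],v[:3,:3].round(3).tolist())
E
```

```text
pics
{'time_s': 0.0, 'qpos': array([-1.19960211e+00,  3.00460263e-01,  1.52160550e+00, -1.24940130e-06,
        1.32073602e+00, -6.65805592e-02]), 'joint_vel': array([-1.41305968e-04, -9.28923912e-05,  1.44585784e-04,  2.24724849e-03,
       -2.87648725e-04,  1.83235311e-03]), 'tau': array([ 5.19327496e-04, -5.31811953e+01, -3.52741134e+01,  7.08593940e-02,
        2.43858341e-02, -8.56647557e-05]), 'ee_pos': array([ 0.23307102, -0.4978874 ,  0.22388194]), 'eef_rot': array([-1.57071709e+00,  1.20653086e-03, -1.13302119e+00]), 'force': array([ 0.16693367, -0.16473886,  0.54824721]), 'moment': array([-0.01176782, -0.03146215,  0.02752932]), 'grip_width': 0.09396237834685416}
[496.72268504 496.72268504 254.31276622 189.11936789] [ 0.43556794 -0.0118844   1.67267056] [[-0.016, -1.0, -0.007], [-0.998, 0.017, -0.064], [0.064, 0.006, -0.998]]
[348.32368921 348.32368921 251.97268684 192.30185741] [0.83903368 0.57971059 0.98076191] [[-0.87, 0.493, -0.008], [0.397, 0.69, -0.605], [-0.293, -0.529, -0.796]]
```

View pics/t0b.png

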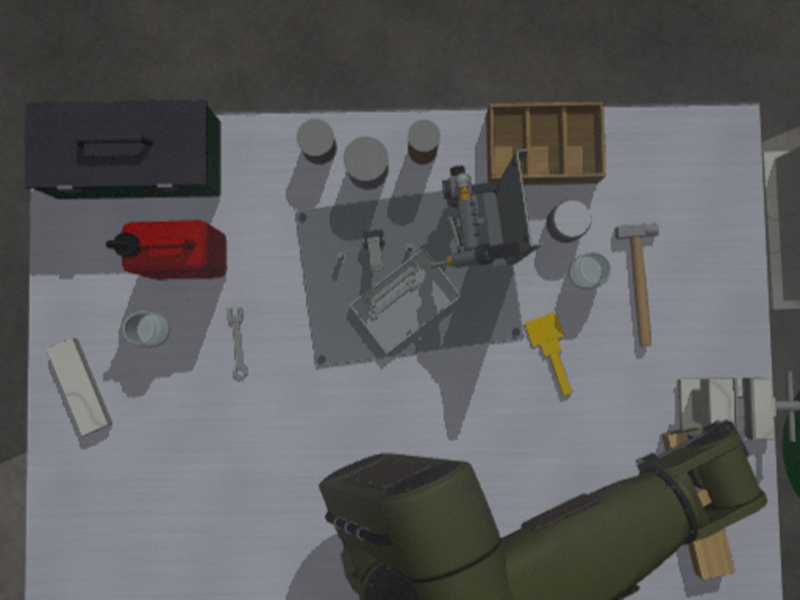

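View pics/s0.png

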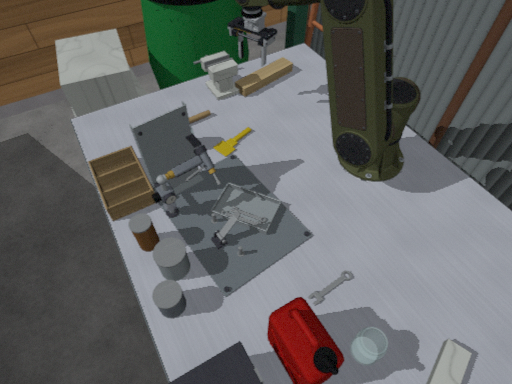

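The top view (800x600 scale) shows the loose spanner at the left, with its jaw at (235,315) and ring at (240,372). The tray corners are at (349,307), (384,356), (460,297) and (425,249). The pins are at (341,257) and (409,247), and the plate corners at (317,368), (296,213) and (523,338).

```bash
python3 - <<'E'
from h import *
s=512/800
def q(u,w,z): return ray('t0',u*s,w*s,z)
for n,u,w,z in [('cFL',296,213,.006),('cNL',317,368,.006),('cNR',523,338,.006),('stop',341,255,.046),('piv',409,246,.046)]: print(n,q(u,w,z).round(3))
for n,u,w in [('t1',349,307),('t2',384,356),('t3',460,297),('t4',425,249)]: print(n,q(u,w,.03).round(3))
c=cloud('t0'); p,d,v,k=load('t0')
# loose spanner mask: darker than shelf / height
x0,x1,y0,y1=int(220*s),int(258*s),int(298*s),int(390*s)
hs=cv2.cvtColor(p,cv2.COLOR_RGB2HSV); g=cv2.cvtColor(p,cv2.COLOR_RGB2GRAY)[y0:y1,x0:x1]
z=c[y0:y1,x0:x1,2]; print('z range',np.percentile(z,[5,50,95,99]))
m=(z>np.median(z)+.004); print(m.sum())
big=cv2.resize(p[y0-5:y1+5,x0-8:x1+8][:,:,::-1],None,fx=7,fy=7,interpolation=cv2.INTER_CUBIC)
tr=cv2.resize(p[130:235,190:350][:,:,::-1],None,fx=4,fy=4,interpolation=cv2.INTER_CUBIC)
H=max(big.shape[0],tr.shape[0]); W=np.zeros((H,big.shape[1]+tr.shape[1],3),np.uint8); W[:big.shape[0],:big.shape[1]]=big; W[:tr.shape[0],big.shape[1]:]=tr
cv2.imwrite('pics/c1.png',W[:600,:]); print(W.shape,big.shape,(x0-8,y0-5))
E
```

```text
cFL [0.725 0.215 0.006]
cNL [0.39  0.173 0.006]
cNR [ 0.447 -0.27   0.006]
stop [0.627 0.115 0.046]
piv [ 0.644 -0.028  0.046]
t1 [0.518 0.101 0.03 ]
t2 [0.413 0.028 0.03 ]
t3 [ 0.535 -0.135  0.03 ]
t4 [ 0.639 -0.062  0.03 ]
z range [-0.00558624  0.00155265  0.01049939  0.01508247]
307
(483, 927, 3) (483, 287, 3) (132, 185)
```

View pics/c1.png

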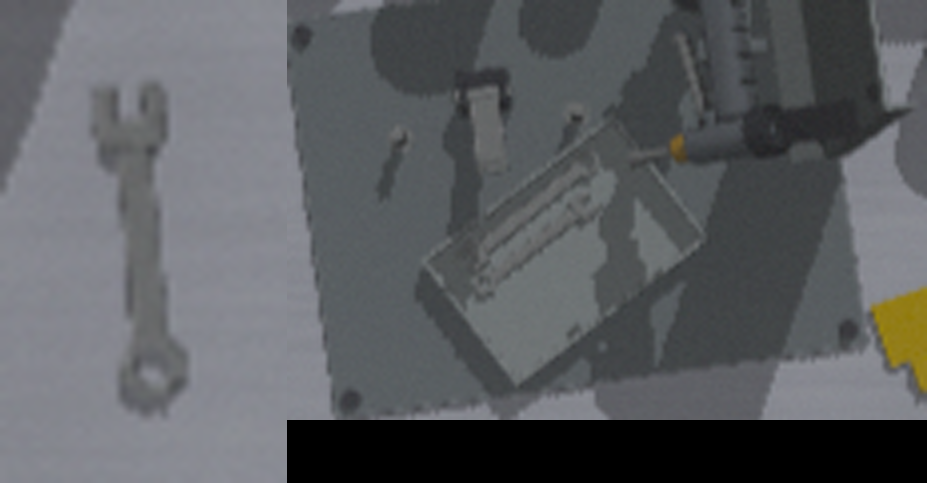

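```bash
python3 -m handwheel; echo rc $?; python3 - <<'E'
from h import *
for n,u,w in [('jaw',128,125),('ring',153,375),('mid',141,250)]: print(n,ray('t0',132+u/7,185+w/7,.008).round(4))
for n,u,w,z in [('stop',400,133,.046),('piv',575,113,.046),('t1',424,262,.03),('t2',517,385,.03),('t3',703,240,.03),('t4',612,122,.03)]: print(n,ray('t0',190+(u-287)/4,130+w/4,z).round(4))
print(get_obs()['time_s'])
a=cv2.imread('pics/s0.png')[95:245,120:290]; cv2.imwrite('pics/c2.png',cv2.resize(a,None,fx=4,fy=4,interpolation=cv2.INTER_CUBIC))
E
```

```text
rc 1
jaw [0.5018 0.348  0.008 ]
ring [0.3822 0.3364 0.008 ]
mid [0.4419 0.342  0.008 ]
stop [0.6271 0.1152 0.046 ]
piv [ 0.6412 -0.0291  0.046 ]
t1 [0.5213 0.0979 0.03  ]
t2 [0.4185 0.0224 0.03  ]
t3 [ 0.5357 -0.1334  0.03  ]
t4 [ 0.6352 -0.0599  0.03  ]
0.1invalid input
```

View pics/c2.png

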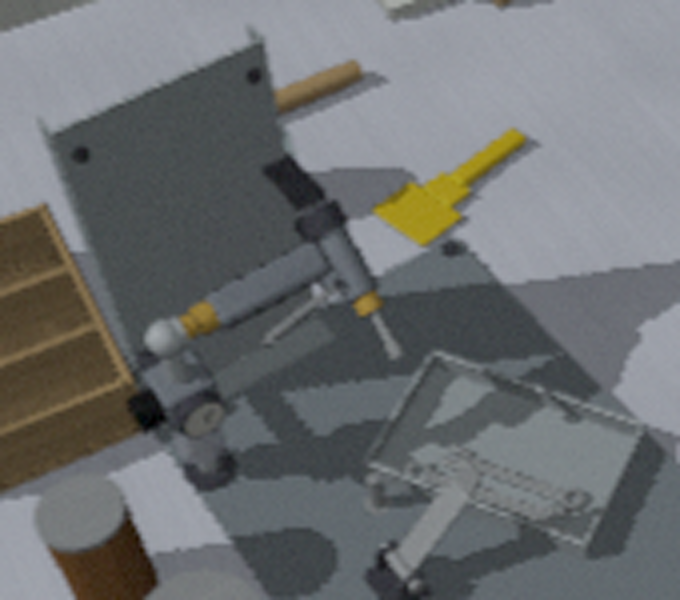

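The tray yaw comes out at about 0.63 and the stand yaw at about 0.126. The pivot measures (0.642,-0.031), which agrees with the plate corners to within 4 mm. The scene crop shows the grip from (315,220) to (190,315), with the trigger lever below and to the left of it at (325,290) to (265,340). The spanner middle is at (0.442,0.342), heading 0.10. I'll move above it with yaw 1.668.

```bash
cat >> h.py <<'E'
def go(xyz,yaw=None):
    o=get_obs(); M=R.from_euler('xyz',o['eef_rot']); d=M.inv().apply(np.array(xyz)-o['ee_pos'])
    y0=o['eef_rot'][2]; s=0 if yaw is None else -np.degrees((yaw-y0+np.pi)%(2*np.pi)-np.pi)
    print('t',round(o['time_s'],2),'ee',o['ee_pos'].round(4),o['eef_rot'].round(3),'w',round(o['grip_width'],4),'F',o['force'].round(1),'| x y z',d.round(4),'spin',round(s,1))
E
python3 -m handwheel '[{"fingers":1,"x":-0.672,"y":0,"z":0.545,"spin":-160},{"fingers":1,"x":-0.672,"y":0,"z":0.545,"spin":-160},{"fingers":1,"x":-0.672,"y":0,"z":0.545,"spin":-160},{"fingers":1,"x":-0.672,"y":0,"z":0.545,"spin":-160},{"fingers":1,"x":-0.672,"y":0,"z":0.545,"spin":-160},{"fingers":1,"x":-0.672,"y":0,"z":0.545,"spin":-160},{"fingers":1,"x":-0.672,"y":0,"z":0.545,"spin":-160},{"fingers":1,"x":-0.672,"y":0,"z":0.545,"spin":-160},{"fingers":1,"x":-0.672,"y":0,"z":0.545,"spin":-160},{"fingers":1,"x":-0.672,"y":0,"z":0.545,"spin":-160}]'
python3 -c "
from h import *
go([.442,.342,.16],1.668)"
```

```text
time_s: 1.1
ee_pos: [0.3536, -0.0109, 0.2246]
eef_rot: [-1.571, -0.001, 0.373]
force: [0.7, -1.2, -0.3]
grip_width: 0.0944
t 1.1 ee [ 0.3536 -0.0109  0.2246] [-1.571e+00 -1.000e-03  3.730e-01] w 0.0944 F [ 0.7 -1.2 -0.3] | x y z [0.2108 0.0646 0.2964] spin -74.2
```

```bash

python3 -m handwheel '[{"fingers":0,"x":0.211,"y":0.03,"z":0.296,"spin":-74.2},{"fingers":0,"x":0.211,"y":0.03,"z":0.296,"spin":-74.2},{"fingers":0,"x":0.211,"y":0.03,"z":0.296,"spin":-74.2},{"fingers":0,"x":0.211,"y":0.03,"z":0.296,"spin":-74.2},{"fingers":0,"x":0.211,"y":0.03,"z":0.296,"spin":-74.2},{"fingers":0,"x":0.211,"y":0.03,"z":0.296,"spin":-74.2},{"fingers":0,"x":0.211,"y":0.03,"z":0.296,"spin":-74.2},{"fingers":0,"x":0.211,"y":0.03,"z":0.296,"spin":-74.2},{"fingers":0,"x":0.211,"y":0.03,"z":0.296,"spin":-74.2},{"fingers":0,"x":0.211,"y":0.03,"z":0.296,"spin":-74.2}]'
python3 - <<'E'
from h import *
go([.442,.342,.022],1.668)
shot('wrist','w0'); shot('top','t1')
for f,(a,b,c0,d0) in (('t1',(180,260,130,185)),):
    p,d,v,k=load(f); 
p,d,v,k=load('w0')
g=cv2.cvtColor(p,cv2.COLOR_RGB2GRAY); print(g[::48,::64])
print(proj('w0',[[.442,.342,.004],[.5018,.348,.004],[.3822,.3364,.004]]).round(0))
E
```

```text
time_s: 2.1
ee_pos: [0.4442, 0.3394, 0.1937]
eef_rot: [-1.57, 0.001, 1.664]
force: [0.5, -0.4, -0.5]
grip_width: 0.0471
t 2.1 ee [0.4442 0.3394 0.1937] [-1.570e+00  1.000e-03  1.664e+00] w 0.0471 F [ 0.5 -0.4 -0.5] | x y z [0.0029 0.1717 0.0018] spin -0.2
[[147 152 151 158 157 150 150 149]
 [151 155 150 158 155 153 154 155]
 [149 154 155 160 156 154 154 155]
 [ 70 103 156 160 154 155 116 112]
 [ 98 104 142 157 155 157 113 112]
 [ 88 107 113 152 143  66 112  93]
 [ 63 109  21  62 156  17  34 153]
 [ 45  20  22  50  54  52  23  22]]
[[264. 171.]
 [264. 221.]
 [264. 116.]]
```

View pics/w0.png

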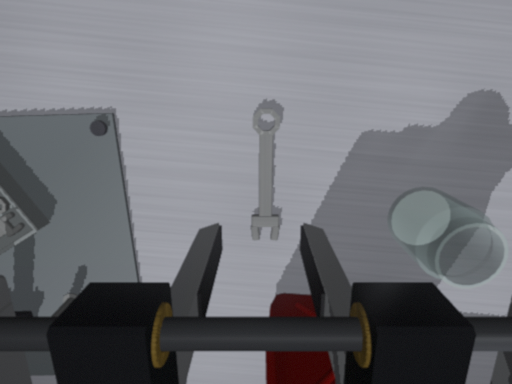

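The wrist view puts the spanner ring at (267,117) and the jaw at (265,222), within 2 px of the prediction. I'll descend and grip.

```bash

python3 -m handwheel '[{"fingers":0,"x":0.003,"y":0.05,"z":0.002,"spin":0},{"fingers":0,"x":0.003,"y":0.1,"z":0.002,"spin":0},{"fingers":0,"x":0.003,"y":0.14,"z":0.002,"spin":0},{"fingers":0,"x":0.003,"y":0.165,"z":0.002,"spin":0},{"fingers":0,"x":0.003,"y":0.172,"z":0.002,"spin":0},{"fingers":-1,"x":0.003,"y":0.172,"z":0.002,"spin":0},{"fingers":-1,"x":0.003,"y":0.172,"z":0.002,"spin":0},{"fingers":-1,"x":0.003,"y":0.172,"z":0.002,"spin":0},{"fingers":-1,"x":0.003,"y":0.172,"z":0.002,"spin":0},{"fingers":-1,"x":0.003,"y":0.172,"z":0.002,"spin":0}]' 30
python3 -c "
from h import *
t=np.array([.62,-.04]); ps=.63; c=t+np.array([[np.cos(ps),-np.sin(ps)],[np.sin(ps),np.cos(ps)]])@[-.092,.075]; print(c)
go([c[0],c[1],.15],.63)"
```

```text
time_s: 3.2
ee_pos: [0.4427, 0.3423, 0.0235]
eef_rot: [-1.572, -0.001, 1.662]
force: [-0.3, 0.7, 6.5]
grip_width: 0.0138
[ 0.50147561 -0.03359925]
t 3.2 ee [0.4427 0.3423 0.0235] [-1.572e+00 -1.000e-03  1.662e+00] w 0.0138 F [-0.3  0.7  6.5] | x y z [-0.3796 -0.1269 -0.0245] spin 59.1
```

```bash

python3 -m handwheel '[{"fingers":-1,"x":0,"y":-0.05,"z":0,"spin":0},{"fingers":-1,"x":0,"y":-0.1,"z":0,"spin":0},{"fingers":-1,"x":-0.38,"y":-0.127,"z":-0.025,"spin":59},{"fingers":-1,"x":-0.38,"y":-0.127,"z":-0.025,"spin":59},{"fingers":-1,"x":-0.38,"y":-0.127,"z":-0.025,"spin":59},{"fingers":-1,"x":-0.38,"y":-0.127,"z":-0.025,"spin":59},{"fingers":-1,"x":-0.38,"y":-0.127,"z":-0.025,"spin":59},{"fingers":-1,"x":-0.38,"y":-0.127,"z":-0.025,"spin":59},{"fingers":-1,"x":-0.38,"y":-0.127,"z":-0.025,"spin":59},{"fingers":-1,"x":-0.38,"y":-0.127,"z":-0.025,"spin":59}]'
python3 - <<'E'
from h import *
print('clip end',ray('t0',190+(497-287)/4,130+170/4,.11).round(3),'nozzle',ray('t0',190+(630-287)/4,130+157/4,.125).round(3))
go([.5015,-.0336,.032],.63)
shot('wrist','w1')
E
```

```text
time_s: 4.2
ee_pos: [0.5018, -0.0372, 0.15]
eef_rot: [-1.571, -0.0, 0.626]
force: [0.2, -0.1, -2.3]
grip_width: 0.0141
clip end [0.589 0.034 0.11 ] nozzle [ 0.596 -0.071  0.125]
t 4.2 ee [ 0.5018 -0.0372  0.15  ] [-1.571 -0.     0.626] w 0.0141 F [ 0.2 -0.1 -2.3] | x y z [0.0018 0.118  0.0031] spin -0.2
```

View pics/w1.png

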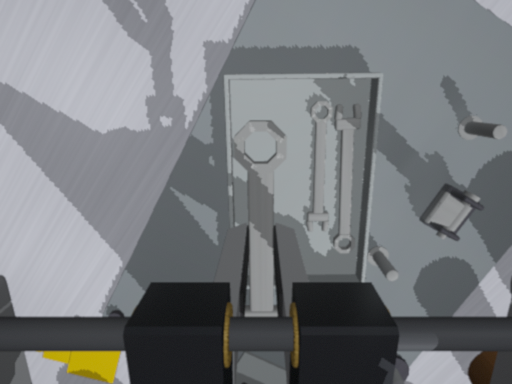

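The wrist view shows the tray's left-end corners at (225,76) and (382,75), and its pin-side wall running down to (365,278). The empty half is clear. The tray corners give the check on placement.

```bash

python3 - <<'E'
from h import *
for u,w in [(225,76),(382,75),(365,278)]: print(ray('w1',u,w,.03).round(4))
A,B,C=[ray('w1',u,w,.03)[:2] for u,w in [(225,76),(382,75),(365,278)]]
y=B-C; y/=np.linalg.norm(y); x=np.array([y[1],-y[0]]); print('yaw',np.arctan2(x[1],x[0]),np.linalg.norm(B-C),np.linalg.norm(B-A))
O=B-.175*y; print('O',O)
c=O-.092*x+.075*y; print(c); go([*c,.032],np.arctan2(x[1],x[0]))
print('piv',ray('w1',391,273,.046),'stop',ray('w1',500,131,.046))
E
```

```text
[0.421  0.0243 0.03  ]
[0.5253 0.1006 0.03  ]
[ 0.6383 -0.0508  0.03  ]
yaw 0.6413931796724233 0.18891411929395988 0.12918523501076934
O [ 0.62998362 -0.03965678]
[ 0.51139401 -0.03460679]
t 4.25 ee [ 0.5024 -0.0399  0.1502] [-1.572 -0.     0.628] w 0.0139 F [ 0.3 -2.8 -0.9] | x y z [ 0.0104  0.1182 -0.0008] spin -0.8
piv [ 0.64392789 -0.02826151  0.046     ] stop [0.62790959 0.12043994 0.046     ]
```

```bash

python3 -m handwheel '[{"fingers":-1,"x":0.006,"y":0.04,"z":0,"spin":0},{"fingers":-1,"x":0.006,"y":0.08,"z":0,"spin":0},{"fingers":-1,"x":0.006,"y":0.1,"z":0,"spin":0},{"fingers":-1,"x":0.006,"y":0.11,"z":0,"spin":0},{"fingers":-1,"x":0.006,"y":0.117,"z":0,"spin":0},{"fingers":-1,"x":0.006,"y":0.117,"z":0,"spin":0},{"fingers":-0.35,"x":0.006,"y":0.117,"z":0,"spin":0},{"fingers":-0.35,"x":0.006,"y":0.117,"z":0,"spin":0},{"fingers":-0.35,"x":0.006,"y":0.1,"z":0,"spin":0},{"fingers":-0.35,"x":0.006,"y":0.05,"z":0,"spin":0}]'
python3 - <<'E'
from h import *
go([.507,-.034,.15])
shot('wrist','w2')
E
```

```text
time_s: 5.25
ee_pos: [0.5048, -0.0305, 0.0977]
eef_rot: [-1.567, 0.004, 0.632]
force: [0.9, -0.4, 1.5]
grip_width: 0.0304
t 5.25 ee [ 0.5048 -0.0305  0.0977] [-1.567  0.004  0.632] w 0.0304 F [ 0.9 -0.4  1.5] | x y z [-0.0005 -0.0523 -0.0039] spin 0
```

View pics/w2.png

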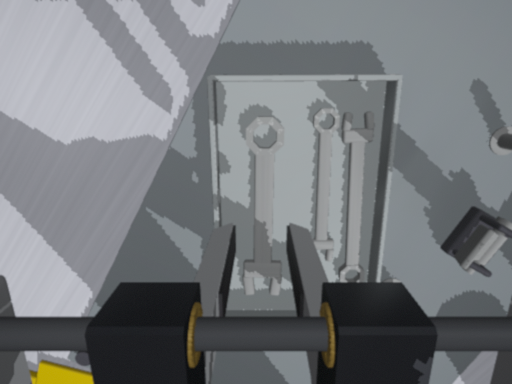

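The spanner lies inside the tray's empty half, with its ring at (265,133) and jaw at (262,280). Next I'll lift, shut the fingers and set up behind the near wall to push.

```bash
python3 -c "
from h import *
go([.44,-.053,.13],-.935)"
```

```text
t 5.3 ee [ 0.5089 -0.0309  0.1077] [-1.576 -0.005  0.632] w 0.0302 F [2.8 0.4 8.5] | x y z [-0.0685 -0.0228  0.0228] spin 89.8
```

```bash
python3 -m handwheel '[{"fingers":-0.35,"x":0,"y":-0.03,"z":0,"spin":8},{"fingers":-1,"x":-0.03,"y":-0.04,"z":0.01,"spin":16},{"fingers":-1,"x":-0.068,"y":-0.04,"z":0.023,"spin":90},{"fingers":-1,"x":-0.068,"y":-0.04,"z":0.023,"spin":90},{"fingers":-1,"x":-0.068,"y":-0.04,"z":0.023,"spin":90},{"fingers":-1,"x":-0.068,"y":-0.04,"z":0.023,"spin":90},{"fingers":-1,"x":-0.068,"y":-0.04,"z":0.023,"spin":90},{"fingers":-1,"x":-0.068,"y":-0.04,"z":0.023,"spin":90},{"fingers":-1,"x":-0.068,"y":-0.04,"z":0.023,"spin":90},{"fingers":-1,"x":-0.068,"y":-0.04,"z":0.023,"spin":90}]'
python3 -c "
from h import *
go([.44,-.053,.031],-.935)"
```

```text
time_s: 6.3
ee_pos: [0.4385, -0.0524, 0.1402]
eef_rot: [-1.57, -0.001, -0.853]
force: [0.0, -0.5, 0.1]
grip_width: 0.0006
t 6.3 ee [ 0.4385 -0.0524  0.1402] [-1.57e+00 -1.00e-03 -8.53e-01] w 0.0006 F [ 0.  -0.5  0.1] | x y z [0.0013 0.1092 0.0006] spin 4.7
```

```bash
python3 -m handwheel '[{"fingers":-1,"x":0.001,"y":0.04,"z":0,"spin":4.7},{"fingers":-1,"x":0.001,"y":0.08,"z":0,"spin":4.7},{"fingers":-1,"x":0.001,"y":0.109,"z":0,"spin":4.7},{"fingers":-1,"x":0.001,"y":0.109,"z":0,"spin":4.7},{"fingers":-1,"x":0.002,"y":0.109,"z":0.006,"spin":4.7},{"fingers":-1,"x":0.003,"y":0.109,"z":0.012,"spin":4.7},{"fingers":-1,"x":0.004,"y":0.109,"z":0.018,"spin":4.7},{"fingers":-1,"x":0.005,"y":0.109,"z":0.024,"spin":4.7},{"fingers":-1,"x":0.006,"y":0.109,"z":0.029,"spin":4.7},{"fingers":-1,"x":0.006,"y":0.109,"z":0.033,"spin":4.7}]'
python3 -c "
from h import *
shot('top','t2')
p=np.array([.643,-.030])
for a in (.55,.45,.35,.25,.17,.12): go([*(p+np.array([[np.cos(a),-np.sin(a)],[np.sin(a),np.cos(a)]])@[-.144,.10]),.031],a-1.571)
"
```

```text
time_s: 7.3
ee_pos: [0.4671, -0.0349, 0.0311]
eef_rot: [-1.572, -0.0, -0.929]
force: [-6.7, -5.4, 7.2]
grip_width: 0.0006
t 7.35 ee [ 0.4675 -0.0346  0.0312] [-1.571 -0.    -0.929] w 0.0002 F [-3.6 -1.8  3.6] | x y z [-0.0114  0.0002  0.0092] spin 5.3
t 7.35 ee [ 0.4675 -0.0346  0.0312] [-1.571 -0.    -0.929] w 0.0002 F [-3.6 -1.8  3.6] | x y z [-0.0242  0.0002  0.0211] spin 11.0
t 7.35 ee [ 0.4675 -0.0346  0.0312] [-1.571 -0.    -0.929] w 0.0002 F [-3.6 -1.8  3.6] | x y z [-0.0358  0.0001  0.0342] spin 16.8
t 7.35 ee [ 0.4675 -0.0346  0.0312] [-1.571 -0.    -0.929] w 0.0002 F [-3.6 -1.8  3.6] | x y z [-0.046   0.0001  0.0485] spin 22.5
t 7.35 ee [ 0.4675 -0.0346  0.0312] [-1.571 -0.    -0.929] w 0.0002 F [-3.6 -1.8  3.6] | x y z [-0.0531  0.0001  0.0606] spin 27.1
t 7.35 ee [ 0.4675 -0.0346  0.0312] [-1.571 -0.    -0.929] w 0.0002 F [-3.6 -1.8  3.6] | x y z [-0.0571  0.0001  0.0684] spin 29.9
```

```bash
python3 -m handwheel '[{"fingers":-1,"x":-0.005,"y":0,"z":0.004,"spin":2.5},{"fingers":-1,"x":-0.011,"y":0,"z":0.009,"spin":5},{"fingers":-1,"x":-0.016,"y":0,"z":0.014,"spin":7.5},{"fingers":-1,"x":-0.021,"y":0,"z":0.018,"spin":9.5},{"fingers":-1,"x":-0.026,"y":0,"z":0.023,"spin":12},{"fingers":-1,"x":-0.031,"y":0,"z":0.029,"spin":14.5},{"fingers":-1,"x":-0.036,"y":0,"z":0.034,"spin":17},{"fingers":-1,"x":-0.041,"y":0,"z":0.041,"spin":19.5},{"fingers":-1,"x":-0.044,"y":0,"z":0.045,"spin":21},{"fingers":-1,"x":-0.046,"y":0,"z":0.0485,"spin":22.5}]'
python3 -c "
from h import *
shot('top','t3')
p=np.array([.643,-.030])
for a in (.17,.12): go([*(p+np.array([[np.cos(a),-np.sin(a)],[np.sin(a),np.cos(a)]])@[-.144,.10]),.031],a-1.571)
a=load('t2')[0][130:235,190:350];b=load('t3')[0][130:235,190:350]
cv2.imwrite('pics/c3.png',cv2.resize(np.hstack([a,b])[:,:,::-1],None,fx=2.5,fy=2.5,interpolation=cv2.INTER_CUBIC))
"
```

```text
time_s: 8.35
ee_pos: [0.4784, 0.0313, 0.0309]
eef_rot: [-1.571, -0.0, -1.322]
force: [-0.6, -2.6, 0.6]
grip_width: 0.0003
t 8.4 ee [0.4786 0.0317 0.031 ] [-1.571 -0.    -1.324] w 0.0005 F [-1.   0.4  0.3] | x y z [-0.0108 -0.      0.0084] spin 4.4
t 8.4 ee [0.4786 0.0317 0.031 ] [-1.571 -0.    -1.324] w 0.0005 F [-1.   0.4  0.3] | x y z [-0.0174 -0.      0.0141] spin 7.3
```

View pics/c3.png

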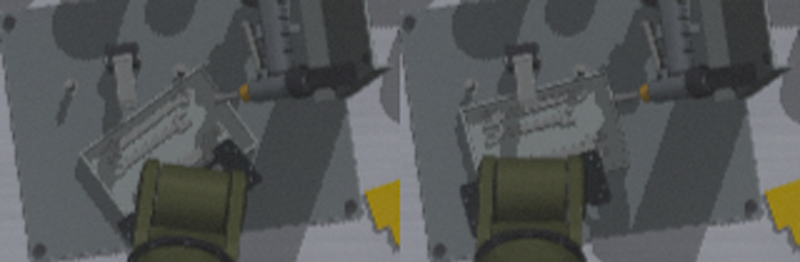

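The tray has swung from the left half of the image to the right half and still bears on the pivot pin. I'll continue to the stop.

```bash
python3 -m handwheel '[{"fingers":-1,"x":-0.004,"y":0,"z":0.003,"spin":1.5},{"fingers":-1,"x":-0.007,"y":0,"z":0.006,"spin":3},{"fingers":-1,"x":-0.011,"y":0,"z":0.0085,"spin":4.4},{"fingers":-1,"x":-0.014,"y":0,"z":0.011,"spin":6},{"fingers":-1,"x":-0.017,"y":0,"z":0.0135,"spin":7.3},{"fingers":-1,"x":-0.017,"y":0,"z":0.0145,"spin":7.5},{"fingers":-1,"x":-0.017,"y":0,"z":0.0155,"spin":7.5},{"fingers":-1,"x":-0.017,"y":0,"z":0.0165,"spin":7.5},{"fingers":-1,"x":-0.017,"y":0,"z":0.0175,"spin":7.5},{"fingers":-1,"x":-0.017,"y":0,"z":0.0175,"spin":7.5}]'
python3 -c "
from h import *
shot('top','t4'); go([.488,.052,.031],-1.45)"
```

```text
time_s: 9.4
ee_pos: [0.4889, 0.0516, 0.0306]
eef_rot: [-1.577, 0.0, -1.452]
force: [-21.0, -3.3, 17.3]
grip_width: 0.0001
t 9.45 ee [0.4888 0.0516 0.0306] [-1.576  0.    -1.452] w 0.0002 F [-20.9  -3.6  17.4] | x y z [-0.0005 -0.0004 -0.0008] spin -0.1
```

It is seated: 21 N against the pins at the expected position. I'll back off, lift and go above the clip, then look.

```bash
python3 -m handwheel '[{"fingers":-1,"x":0,"y":0,"z":-0.01,"spin":0},{"fingers":-1,"x":0,"y":0,"z":-0.02,"spin":0},{"fingers":-1,"x":0,"y":-0.05,"z":-0.02,"spin":0},{"fingers":-1,"x":0,"y":-0.1,"z":-0.02,"spin":0},{"fingers":-1,"x":0,"y":-0.125,"z":-0.02,"spin":0},{"fingers":-1,"x":0,"y":-0.125,"z":-0.02,"spin":0},{"fingers":-1,"x":0,"y":-0.125,"z":-0.02,"spin":0},{"fingers":-1,"x":0,"y":-0.125,"z":-0.02,"spin":0},{"fingers":-1,"x":0,"y":-0.125,"z":-0.02,"spin":0},{"fingers":-1,"x":0,"y":-0.125,"z":-0.02,"spin":0}]'
python3 -c "
from h import *
shot('wrist','w3'); shot('top','t5'); shot('scene','s5'); go([.6114,.0418,.15],-1.453)"
```

```text
time_s: 10.45
ee_pos: [0.4708, 0.0494, 0.1546]
eef_rot: [-1.572, 0.0, -1.453]
force: [0.5, 0.0, -0.6]
grip_width: 0.0003
t 10.6 ee [0.471  0.0494 0.1551] [-1.571  0.    -1.453] w 0.0001 F [ 0.4  0.6 -0.3] | x y z [0.0241 0.005  0.1386] spin 0.0
```

View pics/w3.png

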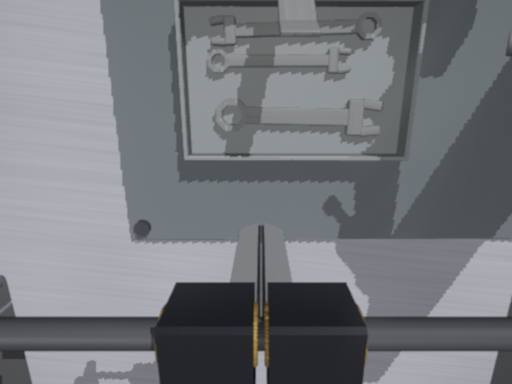

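The tray's near rim, (187,158) to (408,158), is parallel to the plate edge at row 240, and all three spanners are inside. The clip end is at (298,28).

```bash
python3 -c "
from h import *
print([ray('w3',298,28,z).round(3) for z in (.09,.105,.115)])
# clip points via top depth & pixel
print(ray('t5',190+(497-287)/4,130+170/4,.11).round(3), ray('t5',190+(484-287)/4,130+90/4,.04).round(3))
A=ray('w3',187,158,.03);B=ray('w3',408,158,.03);print(A,B,np.linalg.norm(A-B),np.arctan2(-(A-B)[0],(A-B)[1]), ray('w3',133,240,.006),ray('w3',450,240,.006))
go([.6114,.043,.15],-1.453)"

```

```text
[array([0.596, 0.04 , 0.09 ]), array([0.593, 0.041, 0.105]), array([0.591, 0.042, 0.115])]
[0.589 0.034 0.11 ] [0.662 0.046 0.04 ]
[0.49184822 0.11778282 0.03      ] [ 0.5150615  -0.07901429  0.03      ] 0.19816145259781795 0.11741287168282591 [0.39329867 0.17422878 0.006     ] [ 0.43215828 -0.15539519  0.006     ]
t 10.6 ee [0.471  0.0494 0.1551] [-1.571  0.    -1.453] w 0.0001 F [ 0.4  0.6 -0.3] | x y z [0.0229 0.005  0.1387] spin 0.0
```

```bash
python3 -m handwheel '[{"fingers":-1,"x":0.023,"y":0,"z":0.05,"spin":0},{"fingers":-1,"x":0.023,"y":0,"z":0.1,"spin":0},{"fingers":-1,"x":0.023,"y":0,"z":0.137,"spin":0},{"fingers":-1,"x":0.023,"y":0.02,"z":0.137,"spin":0},{"fingers":-1,"x":0.023,"y":0.04,"z":0.137,"spin":0},{"fingers":-1,"x":0.023,"y":0.05,"z":0.136,"spin":0},{"fingers":-1,"x":0.023,"y":0.056,"z":0.132,"spin":0},{"fingers":-1,"x":0.023,"y":0.061,"z":0.128,"spin":0},{"fingers":-1,"x":0.023,"y":0.067,"z":0.125,"spin":0},{"fingers":-1,"x":0.023,"y":0.073,"z":0.121,"spin":0}]'
python3 -c "
from h import *
go([.5885,.0405,.0545],-1.453)"

```

```text
time_s: 11.6
ee_pos: [0.594, 0.0408, 0.0828]
eef_rot: [-1.569, -0.0, -1.453]
force: [2.5, 0.3, 0.5]
grip_width: 0.0004
t 11.6 ee [0.594  0.0408 0.0828] [-1.569 -0.    -1.453] w 0.0004 F [2.5 0.3 0.5] | x y z [-0.0004  0.0283 -0.0056] spin 0.0
```

```bash
python3 -m handwheel '[{"fingers":-1,"x":0,"y":0.007,"z":-0.003,"spin":0},{"fingers":-1,"x":0,"y":0.014,"z":-0.004,"spin":0},{"fingers":-1,"x":0,"y":0.02,"z":-0.005,"spin":0},{"fingers":-1,"x":0,"y":0.025,"z":-0.005,"spin":0},{"fingers":-1,"x":0,"y":0.028,"z":-0.005,"spin":0},{"fingers":-1,"x":0,"y":0.03,"z":-0.005,"spin":0},{"fingers":-1,"x":0,"y":0.032,"z":-0.005,"spin":0},{"fingers":-1,"x":0,"y":0.0335,"z":-0.005,"spin":0},{"fingers":-1,"x":0,"y":0.0335,"z":-0.005,"spin":0},{"fingers":-1,"x":0,"y":0.0335,"z":-0.005,"spin":0}]'
python3 -c "
from h import *
go([.5885,.0405,.15],-1.453)"

```

```text
time_s: 12.6
ee_pos: [0.589, 0.0402, 0.0508]
eef_rot: [-1.571, -0.0, -1.452]
force: [-14.5, -1.5, 24.8]
grip_width: 0.0004
t 12.6 ee [0.589  0.0402 0.0508] [-1.571 -0.    -1.452] w 0.0004 F [-14.5  -1.5  24.8] | x y z [-0.0003 -0.0992 -0.0004] spin 0.0
```

The clip is on the rim: 25 N with the fingertips at z 0.032. I'll retract and look at the clip and gun.

```bash
python3 -m handwheel '[{"fingers":-1,"x":0,"y":-0.04,"z":0,"spin":0},{"fingers":-1,"x":0,"y":-0.09,"z":0,"spin":0},{"fingers":0,"x":0,"y":-0.13,"z":-0.03,"spin":0},{"fingers":0,"x":0,"y":-0.16,"z":-0.07,"spin":0},{"fingers":0,"x":0,"y":-0.18,"z":-0.11,"spin":0},{"fingers":0,"x":0,"y":-0.2,"z":-0.15,"spin":0},{"fingers":0,"x":0.02,"y":-0.22,"z":-0.19,"spin":0},{"fingers":0,"x":0.04,"y":-0.23,"z":-0.23,"spin":0},{"fingers":0,"x":0.06,"y":-0.24,"z":-0.25,"spin":0},{"fingers":0,"x":0.08,"y":-0.25,"z":-0.25,"spin":0}]'
python3 - <<'E'
from h import *
shot('top','t6'); shot('scene','s6'); shot('wrist','w6')
a=load('t6')[0][125:225,215:365][:,:,::-1];b=load('s6')[0][110:240,130:250][:,:,::-1]
a=cv2.resize(a,(435,290),interpolation=cv2.INTER_CUBIC); b=cv2.resize(b,(360,390),interpolation=cv2.INTER_CUBIC)
W=np.zeros((390,795,3),np.uint8); W[:290,:435]=a; W[:,435:]=b; cv2.imwrite('pics/c6.png',W)
go([.0765,-.645,.3],-1.453)
E
```

```text
time_s: 13.6
ee_pos: [0.3487, -0.0694, 0.3001]
eef_rot: [-1.568, -0.001, -1.453]
force: [0.7, -0.4, 0.7]
grip_width: 0.0467
t 13.75 ee [ 0.3503 -0.0692  0.2993] [-1.569 -0.    -1.455] w 0.0469 F [ 0.   0.1 -0.8] | x y z [ 0.5402 -0.0009 -0.3387] spin -0.1
```

View pics/c6.png

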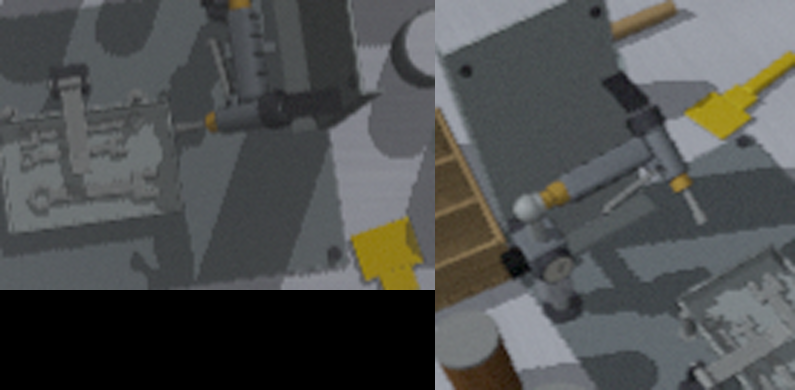

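The clip is down across the tray rim: in the left half it runs from (68,75) to (78,165). The gun's nozzle tip is at (172,127). Now I'll locate the gun from depth and rays.

```bash
cat >> h.py <<'E'
SO=np.array([.5498,.0345,0]); SY=.118
SR=R.from_euler('z',SY)
def ts(X): return SR.inv().apply(np.asarray(X).reshape(-1,3)-SO)
E
python3 - <<'E'
from h import *
print('tip',ts(ray('t6',274.3,168.8,.125)).round(4))
for f in('t6','s6'):
    S=ts(cloud(f)); d=load(f)[1].ravel()
    m=(d>0)&(S[:,1]>-274)&(S[:,1]<-90)&(S[:,2]>.1)&(S[:,2]<.34)&(S[:,0]>0)&(S[:,0]<230)
    S=S[m]; print(f,len(S))
    for a in np.arange(0,.24,.02):
        q=S[(S[:,0]>=a)&(S[:,0]<a+.02)]
        if len(q)<5: continue
        print(round(a,2),[(int(1e3*b),int(1e3*np.percentile(r[:,2],90))) for b in np.arange(-.27,-.09,.012) for r in [q[(q[:,1]>=b)&(q[:,1]<b+.012)]] if len(r)>2])
# triangulate
def tri(u1,u2):
    A=[]
    for f,(u,w) in(('t6',u1),('s6',u2)):
        p,d,v,k=load(f); P=np.array([[k[0],0,k[2]],[0,k[1],k[3]],[0,0,1]])@v[:3]
        A+=[u*P[2]-P[0],w*P[2]-P[1]]
    X=np.linalg.svd(np.array(A))[2][-1]; return ts(X[:3]/X[3]).round(3)
c6=lambda u,w:(215+u/2.9,125+w/2.9); s6=lambda u,w:(130+(u-435)/3,110+w/3)
print('nozzle',tri(c6(172,127),s6(704,221)),'oring',tri(c6(211,122),s6(680,183)),'gripend',tri(c6(240,3),s6(555,193)))
E
```

```text
tip [[ 0.0354 -0.1056  0.125 ]]
t6 0
s6 0
nozzle [[ 0.035 -0.105  0.13 ]] oring [[ 0.033 -0.147  0.151]] gripend [[ 0.151 -0.192  0.175]]
```

Triangulation gives gun origin at stand (35,-186,181) mm, with height 180 expected; the grip end and the nozzle ring both agree. The squeeze point is therefore at stand (93,-178,174). The hand has to be tilted about 0.6 rad and rows have no tilt term, so I'll go out to the right to the reach limit, where the arm may lean the tool outward.

```bash
python3 -m handwheel '[{"fingers":1,"x":0.55,"y":0,"z":-0.339,"spin":0},{"fingers":1,"x":0.55,"y":0,"z":-0.339,"spin":0},{"fingers":1,"x":0.55,"y":0,"z":-0.339,"spin":0},{"fingers":1,"x":0.55,"y":0,"z":-0.339,"spin":0},{"fingers":1,"x":0.55,"y":0,"z":-0.339,"spin":0},{"fingers":1,"x":0.55,"y":0,"z":-0.339,"spin":0},{"fingers":1,"x":0.55,"y":0,"z":-0.339,"spin":0},{"fingers":1,"x":0.55,"y":0,"z":-0.339,"spin":0},{"fingers":1,"x":0.55,"y":0,"z":-0.339,"spin":0},{"fingers":1,"x":0.55,"y":0,"z":-0.339,"spin":0}]' 20
python3 -c "
from h import *
go([.0765,-.645,.3],-1.453);print(get_obs()['qpos'].round(3))
go([.1,-.845,.3],-1.453)"

```

```text
time_s: 14.75
ee_pos: [0.1398, -0.5238, 0.2978]
eef_rot: [-1.571, 0.001, -1.452]
force: [-0.1, 0.1, 1.2]
grip_width: 0.0943
t 14.75 ee [ 0.1398 -0.5238  0.2978] [-1.571e+00  1.000e-03 -1.452e+00] w 0.0943 F [-0.1  0.1  1.2] | x y z [ 0.1129 -0.0023 -0.0772] spin 0.1
[-1.378  0.237  1.431  0.     1.475  0.074]
t 14.75 ee [ 0.1398 -0.5238  0.2978] [-1.571e+00  1.000e-03 -1.452e+00] w 0.0943 F [-0.1  0.1  1.2] | x y z [ 0.3143 -0.0025 -0.0775] spin 0.1
```

```bash
python3 -m handwheel '[{"fingers":1,"x":0.6,"y":0,"z":-0.077,"spin":0},{"fingers":1,"x":0.6,"y":0,"z":-0.077,"spin":0},{"fingers":1,"x":0.6,"y":0,"z":-0.077,"spin":0},{"fingers":1,"x":0.6,"y":0,"z":-0.077,"spin":0},{"fingers":1,"x":0.6,"y":0,"z":-0.077,"spin":0},{"fingers":1,"x":0.6,"y":0,"z":-0.077,"spin":0},{"fingers":1,"x":0.6,"y":0,"z":-0.077,"spin":0},{"fingers":1,"x":0.6,"y":0,"z":-0.077,"spin":0},{"fingers":1,"x":0.6,"y":0,"z":-0.077,"spin":0},{"fingers":1,"x":0.6,"y":0,"z":-0.077,"spin":0}]'
python3 -c "
from h import *
go([.0765,-.645,.3],-1.453);o=get_obs();print(o['qpos'].round(3),R.from_euler('xyz',o['eef_rot']).as_matrix().round(3))"

```

```text
time_s: 15.75
ee_pos: [0.1177, -0.8149, 0.2543]
eef_rot: [-1.57, -0.035, -1.452]
force: [-0.3, -1.4, -0.1]
grip_width: 0.0942
t 15.75 ee [ 0.1177 -0.8149  0.2543] [-1.57  -0.035 -1.452] w 0.0942 F [-0.3 -1.4 -0.1] | x y z [-0.1719 -0.0518 -0.0208] spin 0.0
[-1.472e+00  1.067e+00  2.350e-01  1.000e-03  1.805e+00 -2.000e-02] [[ 0.118  0.005  0.993]
 [-0.992 -0.035  0.118]
 [ 0.035 -0.999  0.001]]
```

It leans in the right direction, by 0.035 so far. I'll reach further.

```bash
python3 -m handwheel '[{"fingers":1,"x":0.5,"y":0,"z":0,"spin":0},{"fingers":1,"x":0.5,"y":0,"z":0,"spin":0},{"fingers":1,"x":0.5,"y":0,"z":0,"spin":0},{"fingers":1,"x":0.5,"y":0,"z":0,"spin":0},{"fingers":1,"x":0.5,"y":0,"z":0,"spin":0},{"fingers":1,"x":0.5,"y":0,"z":0,"spin":0},{"fingers":1,"x":0.5,"y":0,"z":0,"spin":0},{"fingers":1,"x":0.5,"y":0,"z":0,"spin":0},{"fingers":1,"x":0.5,"y":0,"z":0,"spin":0},{"fingers":1,"x":0.5,"y":0,"z":0,"spin":0}]'
python3 -c "
from h import *
go([.0765,-.645,.3],-1.453);o=get_obs();print(o['qpos'].round(3),R.from_euler('xyz',o['eef_rot']).as_matrix().round(3))"

```

```text
time_s: 16.75
ee_pos: [0.1151, -0.8455, 0.181]
eef_rot: [-1.569, -0.067, -1.453]
force: [0.1, 0.1, 0.2]
grip_width: 0.0943
t 16.75 ee [ 0.1151 -0.8455  0.181 ] [-1.569 -0.067 -1.453] w 0.0943 F [0.1 0.1 0.2] | x y z [-0.1953 -0.1323 -0.0145] spin 0.0
[-1.479  1.156  0.236  0.003  1.684 -0.026] [[ 0.118  0.009  0.993]
 [-0.991 -0.066  0.118]
 [ 0.067 -0.998  0.001]]
```

```bash
python3 -m handwheel '[{"fingers":1,"x":-0.18,"y":-0.12,"z":0,"spin":0},{"fingers":1,"x":-0.18,"y":-0.12,"z":0,"spin":0},{"fingers":1,"x":-0.18,"y":-0.12,"z":0,"spin":0},{"fingers":1,"x":-0.18,"y":-0.12,"z":0,"spin":0},{"fingers":1,"x":-0.18,"y":-0.12,"z":0,"spin":0},{"fingers":1,"x":-0.18,"y":-0.12,"z":0,"spin":0},{"fingers":1,"x":-0.18,"y":-0.12,"z":0,"spin":0},{"fingers":1,"x":0.8,"y":-0.12,"z":0,"spin":0},{"fingers":1,"x":0.8,"y":-0.12,"z":0,"spin":0},{"fingers":1,"x":0.8,"y":-0.12,"z":0,"spin":0}]'
python3 -c "
from h import *
go([.0765,-.645,.3],-1.453);o=get_obs();print(o['qpos'].round(3),R.from_euler('xyz',o['eef_rot']).as_matrix().round(3))"

```

```text
time_s: 17.75
ee_pos: [0.1059, -0.7711, 0.2967]
eef_rot: [-1.569, -0.065, -1.453]
force: [0.5, -0.2, 0.4]
grip_width: 0.094
t 17.75 ee [ 0.1059 -0.7711  0.2967] [-1.569 -0.065 -1.453] w 0.094 F [ 0.5 -0.2  0.4] | x y z [-0.1282 -0.0117 -0.0143] spin 0.0
[-1.482  0.832  0.556  0.003  1.688 -0.029] [[ 0.118  0.009  0.993]
 [-0.991 -0.064  0.118]
 [ 0.065 -0.998  0.001]]
```

The lean persists after coming back in, so overreaching again adds to it. Clearance arithmetic says about 0.25–0.3 rad already keeps the hand's body clear of the panel. I'll reach along the arm's line.

```bash
python3 -m handwheel '[{"fingers":1,"x":0.6,"y":-0.15,"z":0,"spin":0},{"fingers":1,"x":0.6,"y":-0.15,"z":0,"spin":0},{"fingers":1,"x":0.6,"y":-0.15,"z":0,"spin":0},{"fingers":1,"x":0.6,"y":-0.15,"z":0,"spin":0},{"fingers":1,"x":0.6,"y":-0.15,"z":0,"spin":0},{"fingers":1,"x":0.6,"y":-0.15,"z":0,"spin":0},{"fingers":1,"x":0.6,"y":-0.15,"z":0,"spin":0},{"fingers":1,"x":0.6,"y":-0.15,"z":0,"spin":0},{"fingers":1,"x":0.6,"y":-0.15,"z":0,"spin":0},{"fingers":1,"x":0.6,"y":-0.15,"z":0,"spin":0}]'
python3 -c "
from h import *
o=get_obs();print(o['qpos'].round(3))"
python3 -m handwheel '[{"fingers":1,"x":0.6,"y":-0.3,"z":0,"spin":0},{"fingers":1,"x":0.6,"y":-0.3,"z":0,"spin":0},{"fingers":1,"x":0.6,"y":-0.3,"z":0,"spin":0},{"fingers":1,"x":0.6,"y":-0.3,"z":0,"spin":0},{"fingers":1,"x":0.6,"y":-0.3,"z":0,"spin":0},{"fingers":1,"x":0.6,"y":-0.3,"z":0,"spin":0},{"fingers":1,"x":0.6,"y":-0.3,"z":0,"spin":0},{"fingers":1,"x":0.6,"y":-0.3,"z":0,"spin":0},{"fingers":1,"x":0.6,"y":-0.3,"z":0,"spin":0},{"fingers":1,"x":0.6,"y":-0.3,"z":0,"spin":0}]'
python3 -c "
from h import *
o=get_obs();print(o['qpos'].round(3))"

```

```text
time_s: 18.75
ee_pos: [0.1076, -0.8198, 0.2905]
eef_rot: [-1.569, -0.101, -1.453]
force: [-0.4, 0.6, 0.2]
grip_width: 0.0939
[-1.486  1.023  0.235  0.005  1.782 -0.032]
time_s: 19.75
ee_pos: [0.1027, -0.8071, 0.34]
eef_rot: [-1.569, -0.133, -1.453]
force: [-0.7, 0.2, -0.4]
grip_width: 0.0941
[-1.491  0.961  0.236  0.007  1.812 -0.037]
```

```bash

python3 -m handwheel '[{"fingers":1,"x":0.6,"y":0,"z":0,"spin":0},{"fingers":1,"x":0.6,"y":0,"z":0,"spin":0},{"fingers":1,"x":0.6,"y":0,"z":0,"spin":0},{"fingers":1,"x":0.6,"y":0,"z":0,"spin":0},{"fingers":1,"x":0.6,"y":0,"z":0,"spin":0},{"fingers":1,"x":0.6,"y":0,"z":0,"spin":0},{"fingers":1,"x":0.6,"y":0,"z":0,"spin":0},{"fingers":1,"x":0.6,"y":0,"z":0,"spin":0},{"fingers":1,"x":0.6,"y":0,"z":0,"spin":0},{"fingers":1,"x":0.6,"y":0,"z":0,"spin":0}]'
python3 -m handwheel '[{"fingers":1,"x":0.6,"y":-0.6,"z":0,"spin":0},{"fingers":1,"x":0.6,"y":-0.6,"z":0,"spin":0},{"fingers":1,"x":0.6,"y":-0.6,"z":0,"spin":0},{"fingers":1,"x":0.6,"y":-0.6,"z":0,"spin":0},{"fingers":1,"x":0.6,"y":-0.6,"z":0,"spin":0},{"fingers":1,"x":0.6,"y":-0.6,"z":0,"spin":0},{"fingers":1,"x":0.6,"y":-0.6,"z":0,"spin":0},{"fingers":1,"x":0.6,"y":-0.6,"z":0,"spin":0},{"fingers":1,"x":0.6,"y":-0.6,"z":0,"spin":0},{"fingers":1,"x":0.6,"y":-0.6,"z":0,"spin":0}]'
python3 -c "
from h import *
o=get_obs();print(o['qpos'].round(3))"

```

```text
time_s: 20.75
ee_pos: [0.1055, -0.8472, 0.2653]
eef_rot: [-1.569, -0.168, -1.453]
force: [-0.2, 0.5, -0.3]
grip_width: 0.0939
time_s: 21.75
ee_pos: [0.0952, -0.7762, 0.4308]
eef_rot: [-1.568, -0.199, -1.453]
force: [-0.5, -0.8, -0.1]
grip_width: 0.0942
[-1.499  0.845  0.236  0.012  1.862 -0.042]
```

The lean grows steadily at 0.033 per second whatever the direction, and there is plenty of time. I'll carry on to about 0.5.

```bash

python3 -m handwheel '[{"fingers":1,"x":0.6,"y":0,"z":0,"spin":0},{"fingers":1,"x":0.6,"y":0,"z":0,"spin":0},{"fingers":1,"x":0.6,"y":0,"z":0,"spin":0},{"fingers":1,"x":0.6,"y":0,"z":0,"spin":0},{"fingers":1,"x":0.6,"y":0,"z":0,"spin":0},{"fingers":1,"x":0.6,"y":0,"z":0,"spin":0},{"fingers":1,"x":0.6,"y":0,"z":0,"spin":0},{"fingers":1,"x":0.6,"y":0,"z":0,"spin":0},{"fingers":1,"x":0.6,"y":0,"z":0,"spin":0},{"fingers":1,"x":0.6,"y":0,"z":0,"spin":0}]'
python3 -m handwheel '[{"fingers":1,"x":0.6,"y":-0.1,"z":0,"spin":0},{"fingers":1,"x":0.6,"y":-0.1,"z":0,"spin":0},{"fingers":1,"x":0.6,"y":-0.1,"z":0,"spin":0},{"fingers":1,"x":0.6,"y":-0.1,"z":0,"spin":0},{"fingers":1,"x":0.6,"y":-0.1,"z":0,"spin":0},{"fingers":1,"x":0.6,"y":-0.1,"z":0,"spin":0},{"fingers":1,"x":0.6,"y":-0.1,"z":0,"spin":0},{"fingers":1,"x":0.6,"y":-0.1,"z":0,"spin":0},{"fingers":1,"x":0.6,"y":-0.1,"z":0,"spin":0},{"fingers":1,"x":0.6,"y":-0.1,"z":0,"spin":0}]'
python3 -m handwheel '[{"fingers":1,"x":0.6,"y":-0.1,"z":0,"spin":0},{"fingers":1,"x":0.6,"y":-0.1,"z":0,"spin":0},{"fingers":1,"x":0.6,"y":-0.1,"z":0,"spin":0},{"fingers":1,"x":0.6,"y":-0.1,"z":0,"spin":0},{"fingers":1,"x":0.6,"y":-0.1,"z":0,"spin":0},{"fingers":1,"x":0.6,"y":-0.1,"z":0,"spin":0},{"fingers":1,"x":0.6,"y":-0.1,"z":0,"spin":0},{"fingers":1,"x":0.6,"y":-0.1,"z":0,"spin":0},{"fingers":1,"x":0.6,"y":-0.1,"z":0,"spin":0},{"fingers":1,"x":0.6,"y":-0.1,"z":0,"spin":0}]'
python3 -m handwheel '[{"fingers":1,"x":0.6,"y":-0.1,"z":0,"spin":0},{"fingers":1,"x":0.6,"y":-0.1,"z":0,"spin":0},{"fingers":1,"x":0.6,"y":-0.1,"z":0,"spin":0},{"fingers":1,"x":0.6,"y":-0.1,"z":0,"spin":0},{"fingers":1,"x":0.6,"y":-0.1,"z":0,"spin":0},{"fingers":1,"x":0.6,"y":-0.1,"z":0,"spin":0},{"fingers":1,"x":0.6,"y":-0.1,"z":0,"spin":0},{"fingers":1,"x":0.6,"y":-0.1,"z":0,"spin":0},{"fingers":1,"x":0.6,"y":-0.1,"z":0,"spin":0},{"fingers":1,"x":0.6,"y":-0.1,"z":0,"spin":0}]'
python3 -c "
from h import *
o=get_obs();print(o['qpos'].round(3))"

```

```text
time_s: 22.75
ee_pos: [0.1008, -0.8306, 0.3484]
eef_rot: [-1.568, -0.234, -1.453]
force: [0.2, 0.1, 0.1]
grip_width: 0.0938
time_s: 23.75
ee_pos: [0.1017, -0.8439, 0.3401]
eef_rot: [-1.568, -0.268, -1.453]
force: [-0.9, -0.1, 0.6]
grip_width: 0.0939
time_s: 24.75
ee_pos: [0.1022, -0.8518, 0.3436]
eef_rot: [-1.568, -0.303, -1.453]
force: [0.7, -0.1, 0.3]
grip_width: 0.0938
time_s: 25.75
ee_pos: [0.1023, -0.8558, 0.3555]
eef_rot: [-1.568, -0.338, -1.453]
force: [-0.1, 0.1, -0.8]
grip_width: 0.0941
[-1.5    0.957  0.236  0.018  1.612 -0.043]
```

```bash

python3 -m handwheel '[{"fingers":1,"x":0.6,"y":-0.1,"z":0,"spin":0},{"fingers":1,"x":0.6,"y":-0.1,"z":0,"spin":0},{"fingers":1,"x":0.6,"y":-0.1,"z":0,"spin":0},{"fingers":1,"x":0.6,"y":-0.1,"z":0,"spin":0},{"fingers":1,"x":0.6,"y":-0.1,"z":0,"spin":0},{"fingers":1,"x":0.6,"y":-0.1,"z":0,"spin":0},{"fingers":1,"x":0.6,"y":-0.1,"z":0,"spin":0},{"fingers":1,"x":0.6,"y":-0.1,"z":0,"spin":0},{"fingers":1,"x":0.6,"y":-0.1,"z":0,"spin":0},{"fingers":1,"x":0.6,"y":-0.1,"z":0,"spin":0}]'
python3 -m handwheel '[{"fingers":1,"x":0.6,"y":0,"z":0,"spin":0},{"fingers":1,"x":0.6,"y":0,"z":0,"spin":0},{"fingers":1,"x":0.6,"y":0,"z":0,"spin":0},{"fingers":1,"x":0.6,"y":0,"z":0,"spin":0},{"fingers":1,"x":0.6,"y":0,"z":0,"spin":0},{"fingers":1,"x":0.6,"y":0,"z":0,"spin":0},{"fingers":1,"x":0.6,"y":0,"z":0,"spin":0},{"fingers":1,"x":0.6,"y":0,"z":0,"spin":0},{"fingers":1,"x":0.6,"y":0,"z":0,"spin":0},{"fingers":1,"x":0.6,"y":0,"z":0,"spin":0}]'
python3 -m handwheel '[{"fingers":1,"x":0.6,"y":0,"z":0,"spin":0},{"fingers":1,"x":0.6,"y":0,"z":0,"spin":0},{"fingers":1,"x":0.6,"y":0,"z":0,"spin":0},{"fingers":1,"x":0.6,"y":0,"z":0,"spin":0},{"fingers":1,"x":0.6,"y":0,"z":0,"spin":0},{"fingers":1,"x":0.6,"y":0,"z":0,"spin":0},{"fingers":1,"x":0.6,"y":0,"z":0,"spin":0},{"fingers":1,"x":0.6,"y":0,"z":0,"spin":0},{"fingers":1,"x":0.6,"y":0,"z":0,"spin":0},{"fingers":1,"x":0.6,"y":0,"z":0,"spin":0}]'
python3 -m handwheel '[{"fingers":1,"x":0.6,"y":0,"z":0,"spin":0},{"fingers":1,"x":0.6,"y":0,"z":0,"spin":0},{"fingers":1,"x":0.6,"y":0,"z":0,"spin":0},{"fingers":1,"x":0.6,"y":0,"z":0,"spin":0},{"fingers":1,"x":0.6,"y":0,"z":0,"spin":0},{"fingers":1,"x":0.6,"y":0,"z":0,"spin":0},{"fingers":1,"x":0.6,"y":0,"z":0,"spin":0},{"fingers":1,"x":0.6,"y":0,"z":0,"spin":0},{"fingers":1,"x":0.6,"y":0,"z":0,"spin":0},{"fingers":1,"x":0.6,"y":0,"z":0,"spin":0}]'
python3 - <<'E'
from h import *
o=get_obs();print(o['qpos'].round(3))
def st(x,y,z): return SR.apply([x,y,z])+SO
print(R.from_euler('xyz',o['eef_rot']).as_matrix().round(3))
go(st(-.06,-.10,.42)); go(st(.093,-.179+.0565,.174+.0825))
E
```

```text
time_s: 26.75
ee_pos: [0.1021, -0.8569, 0.373]
eef_rot: [-1.568, -0.372, -1.453]
force: [-0.0, -0.5, 0.4]
grip_width: 0.0942
time_s: 27.75
ee_pos: [0.1042, -0.8756, 0.3543]
eef_rot: [-1.568, -0.407, -1.454]
force: [0.9, 0.3, 1.2]
grip_width: 0.0942
time_s: 28.75
ee_pos: [0.1054, -0.8868, 0.3509]
eef_rot: [-1.568, -0.442, -1.454]
force: [0.6, -0.9, 0.6]
grip_width: 0.0939
time_s: 29.75
ee_pos: [0.1061, -0.8929, 0.3585]
eef_rot: [-1.568, -0.477, -1.454]
force: [0.5, 0.4, -0.1]
grip_width: 0.094
[-1.5    0.971  0.236  0.024  1.459 -0.044]
[[ 0.104  0.057  0.993]
 [-0.882 -0.456  0.118]
 [ 0.459 -0.888  0.003]]
t 29.75 ee [ 0.1061 -0.8929  0.3585] [-1.568 -0.477 -1.454] w 0.094 F [ 0.5  0.4 -0.1] | x y z [-0.655  -0.4065  0.4903] spin 0
t 29.75 ee [ 0.1061 -0.8929  0.3585] [-1.568 -0.477 -1.454] w 0.094 F [ 0.5  0.4 -0.1] | x y z [-0.7103 -0.2505  0.6429] spin 0
```

The lean is now 0.477 rad, 7° short of the gun's, with the jaw direction aligned. I'll bring the hand round to a point in front of the gun, on its left, high.

```bash

python3 -m handwheel '[{"fingers":1,"x":-0.655,"y":-0.407,"z":0.49,"spin":0},{"fingers":1,"x":-0.655,"y":-0.407,"z":0.49,"spin":0},{"fingers":1,"x":-0.655,"y":-0.407,"z":0.49,"spin":0},{"fingers":1,"x":-0.655,"y":-0.407,"z":0.49,"spin":0},{"fingers":1,"x":-0.655,"y":-0.407,"z":0.49,"spin":0},{"fingers":1,"x":-0.655,"y":-0.407,"z":0.49,"spin":0},{"fingers":1,"x":-0.655,"y":-0.407,"z":0.49,"spin":0},{"fingers":1,"x":-0.655,"y":-0.407,"z":0.49,"spin":0},{"fingers":1,"x":-0.655,"y":-0.407,"z":0.49,"spin":0},{"fingers":1,"x":-0.655,"y":-0.407,"z":0.49,"spin":0}]'
python3 - <<'E'
from h import *
o=get_obs();print(o['qpos'].round(3))
def st(x,y,z): return SR.apply([x,y,z])+SO
go(st(-.06,-.10,.42)); go(st(.093,-.179+.0565,.174+.0825))
E
```

```text
time_s: 30.75
ee_pos: [0.3034, -0.4857, 0.3912]
eef_rot: [-1.567, -0.478, -1.454]
force: [1.7, -0.2, 1.0]
grip_width: 0.0941
[-0.987  0.048  1.499 -0.224  1.169  0.51 ]
t 30.75 ee [ 0.3034 -0.4857  0.3912] [-1.567 -0.478 -1.454] w 0.0941 F [ 1.7 -0.2  1. ] | x y z [-0.3312 -0.2032  0.2461] spin 0
t 30.75 ee [ 0.3034 -0.4857  0.3912] [-1.567 -0.478 -1.454] w 0.0941 F [ 1.7 -0.2  1. ] | x y z [-0.3866 -0.0472  0.3986] spin 0
```

```bash

python3 -m handwheel '[{"fingers":1,"x":-0.331,"y":-0.203,"z":0.246,"spin":0},{"fingers":1,"x":-0.331,"y":-0.203,"z":0.246,"spin":0},{"fingers":1,"x":-0.331,"y":-0.203,"z":0.246,"spin":0},{"fingers":1,"x":-0.331,"y":-0.203,"z":0.246,"spin":0},{"fingers":1,"x":-0.331,"y":-0.203,"z":0.246,"spin":0},{"fingers":1,"x":-0.331,"y":-0.203,"z":0.246,"spin":0},{"fingers":1,"x":-0.331,"y":-0.203,"z":0.246,"spin":0},{"fingers":1,"x":-0.331,"y":-0.203,"z":0.246,"spin":0},{"fingers":1,"x":-0.331,"y":-0.203,"z":0.246,"spin":0},{"fingers":1,"x":-0.331,"y":-0.203,"z":0.246,"spin":0}]'
python3 - <<'E'
from h import *
o=get_obs();print(o['qpos'].round(3))
def st(x,y,z): return SR.apply([x,y,z])+SO
M=R.from_euler('xyz',o['eef_rot']).as_matrix(); ty=M[:,1]
sq=st(.093,-.179,.174)
go(sq-.14*ty); go(sq)
shot('wrist','w7')
print(proj('w7',np.array([sq, st(.147,-.187,.18), st(.035,-.187,.18), st(.035,-.106,.125)])).round(0))
E
```

```text
time_s: 31.75
ee_pos: [0.5029, -0.0703, 0.4195]
eef_rot: [-1.568, -0.477, -1.45]
force: [-0.5, -0.6, -0.1]
grip_width: 0.0942
[ 0.016  0.093  1.388 -0.474  1.6    1.436]
t 31.75 ee [ 0.5029 -0.0703  0.4195] [-1.568 -0.477 -1.45 ] w 0.0942 F [-0.5 -0.6 -0.1] | x y z [-0.0408  0.1157  0.1509] spin 0
t 31.75 ee [ 0.5029 -0.0703  0.4195] [-1.568 -0.477 -1.45 ] w 0.0942 F [-0.5 -0.6 -0.1] | x y z [-0.0408  0.2557  0.1509] spin 0
[[225.  36.]
 [232. -17.]
 [234.  87.]
 [158.  88.]]
```

View pics/w7.png

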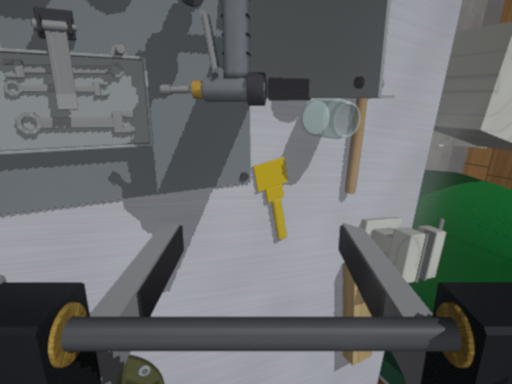

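The wrist view shows the grip and trigger at columns 249 and 205, with the middle at 227 against 225 predicted. The nozzle is at (161,89) against (158,88), and the clip is down on the rim. I'll go in along the tool.

```bash

python3 -m handwheel '[{"fingers":1,"x":-0.02,"y":0.02,"z":0.045,"spin":0},{"fingers":1,"x":-0.041,"y":0.04,"z":0.085,"spin":0},{"fingers":1,"x":-0.041,"y":0.06,"z":0.125,"spin":0},{"fingers":1,"x":-0.041,"y":0.09,"z":0.151,"spin":0},{"fingers":1,"x":-0.041,"y":0.12,"z":0.151,"spin":0},{"fingers":1,"x":-0.041,"y":0.15,"z":0.151,"spin":0},{"fingers":1,"x":-0.041,"y":0.18,"z":0.151,"spin":0},{"fingers":1,"x":-0.041,"y":0.2,"z":0.151,"spin":0},{"fingers":1,"x":-0.041,"y":0.215,"z":0.151,"spin":0},{"fingers":1,"x":-0.041,"y":0.215,"z":0.151,"spin":0}]'
python3 - <<'E'
from h import *
o=get_obs();print(o['qpos'].round(3))
def st(x,y,z): return SR.apply([x,y,z])+SO
sq=st(.093,-.179,.174); go(sq)
shot('wrist','w8'); shot('top','t8')
print(proj('w8',np.array([sq, st(.147,-.187,.18), st(.035,-.187,.18), st(.035,-.106,.125)])).round(0))
E
```

```text
time_s: 32.8
ee_pos: [0.6585, -0.1198, 0.2088]
eef_rot: [-1.571, -0.477, -1.454]
force: [-0.3, 0.2, 0.1]
grip_width: 0.094
[-0.065  0.547  1.275 -0.493  1.264  1.528]
t 32.8 ee [ 0.6585 -0.1198  0.2088] [-1.571 -0.477 -1.454] w 0.094 F [-0.3  0.2  0.1] | x y z [-0.0044  0.0369  0.0032] spin 0
[[252. 221.]
 [268. 139.]
 [267. 299.]
 [135. 290.]]
```

View pics/w8.png

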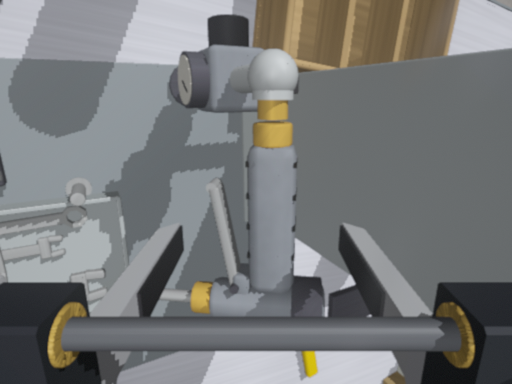

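The fingers straddle grip and trigger: left tip at column 180, trigger front about 214, grip back 297, right tip 342. I'll go the last 37 mm and squeeze.

```bash

python3 -m handwheel '[{"fingers":1,"x":-0.001,"y":0.015,"z":0.003,"spin":0},{"fingers":1,"x":-0.001,"y":0.03,"z":0.003,"spin":0},{"fingers":1,"x":-0.001,"y":0.037,"z":0.003,"spin":0},{"fingers":0.2,"x":-0.001,"y":0.037,"z":0.003,"spin":0},{"fingers":-0.3,"x":-0.001,"y":0.037,"z":0.003,"spin":0},{"fingers":-0.3,"x":-0.001,"y":0.037,"z":0.003,"spin":0},{"fingers":-0.3,"x":-0.001,"y":0.037,"z":0.003,"spin":0},{"fingers":-0.3,"x":-0.001,"y":0.037,"z":0.003,"spin":0},{"fingers":-0.3,"x":-0.001,"y":0.037,"z":0.003,"spin":0},{"fingers":-0.3,"x":-0.001,"y":0.037,"z":0.003,"spin":0}]' 20
python3 - <<'E'
from h import *
def st(x,y,z): return SR.apply([x,y,z])+SO
go(st(.093,-.179,.174)); print(get_obs()['moment'].round(2))
E
```

```text
time_s: 33.9
ee_pos: [0.6649, -0.1364, 0.1788]
eef_rot: [-1.566, -0.483, -1.455]
force: [5.6, -24.6, 5.6]
grip_width: 0.0425
t 33.9 ee [ 0.6649 -0.1364  0.1788] [-1.566 -0.483 -1.455] w 0.0425 F [  5.6 -24.6   5.6] | x y z [-0.006   0.0022 -0.0012] spin 0
[-4.01 -0.91  0.15]
```

Width is 42.5 mm, close to the 41 squeezed, though the load is uneven. I'll shift 4 mm to centre, squeeze more firmly and hold.

```bash

python3 -m handwheel '[{"fingers":-0.4,"x":0.002,"y":0,"z":0,"spin":0},{"fingers":-0.4,"x":0.004,"y":0,"z":0,"spin":0},{"fingers":-0.4,"x":0.004,"y":0,"z":0,"spin":0},{"fingers":-0.4,"x":0.004,"y":0,"z":0,"spin":0},{"fingers":-0.4,"x":0.004,"y":0,"z":0,"spin":0},{"fingers":-0.4,"x":0.004,"y":0,"z":0,"spin":0},{"fingers":-0.4,"x":0.004,"y":0,"z":0,"spin":0},{"fingers":-0.4,"x":0.004,"y":0,"z":0,"spin":0},{"fingers":-0.4,"x":0.004,"y":0,"z":0,"spin":0},{"fingers":-0.4,"x":0.004,"y":0,"z":0,"spin":0}]' 30
python3 - <<'E'
from h import *
go([0,0,0]); shot('wrist','w9'); 
a=load('w8')[0][170:300,150:360];b=load('w9')[0][60:384,130:390]
cv2.imwrite('pics/c9.png',cv2.resize(b[:,:,::-1],None,fx=1.8,fy=1.8))
E
```

```text
time_s: 34.9
ee_pos: [0.665, -0.1375, 0.1793]
eef_rot: [-1.567, -0.478, -1.454]
force: [3.7, -3.3, 3.2]
grip_width: 0.04
t 34.9 ee [ 0.665  -0.1375  0.1793] [-1.567 -0.478 -1.454] w 0.04 F [ 3.7 -3.3  3.2] | x y z [-0.2725  0.0581 -0.6447] spin 0
```

Width is 40 mm with balanced force, so the trigger is fully squeezed and has been held. I'll release and back out along the tool.

```bash

python3 -m handwheel '[{"fingers":1,"x":0,"y":0,"z":0,"spin":0},{"fingers":1,"x":-0.003,"y":0,"z":0,"spin":0},{"fingers":1,"x":-0.004,"y":0,"z":0,"spin":0},{"fingers":1,"x":-0.004,"y":0,"z":0,"spin":0},{"fingers":1,"x":-0.004,"y":0,"z":0,"spin":0},{"fingers":1,"x":-0.004,"y":-0.03,"z":0,"spin":0},{"fingers":1,"x":-0.004,"y":-0.07,"z":0,"spin":0},{"fingers":1,"x":-0.004,"y":-0.11,"z":0,"spin":0},{"fingers":1,"x":-0.004,"y":-0.15,"z":0,"spin":0},{"fingers":1,"x":-0.004,"y":-0.19,"z":0,"spin":0}]'
python3 -m handwheel '[{"fingers":1,"x":0,"y":-0.04,"z":-0.04,"spin":0},{"fingers":1,"x":0,"y":-0.06,"z":-0.08,"spin":0},{"fingers":1,"x":0,"y":-0.06,"z":-0.12,"spin":0},{"fingers":1,"x":0,"y":-0.06,"z":-0.16,"spin":0},{"fingers":1,"x":0,"y":-0.06,"z":-0.16,"spin":0},{"fingers":1,"x":0,"y":-0.06,"z":-0.16,"spin":0},{"fingers":1,"x":0,"y":-0.06,"z":-0.16,"spin":0},{"fingers":1,"x":0,"y":-0.06,"z":-0.16,"spin":0},{"fingers":1,"x":0,"y":-0.06,"z":-0.16,"spin":0},{"fingers":1,"x":0,"y":-0.06,"z":-0.16,"spin":0}]'
python3 - <<'E'
from h import *
go([0,0,0])
shot('wrist','w10'); shot('scene','s10'); shot('top','t10')
# numeric checks: trigger and clip/tray unchanged vs views before squeeze (scene s6)
a,b=load('s6')[0].astype(int),load('s10')[0].astype(int); e=np.abs(a-b).max(2)
def box(P):
    uv=proj('s10',SR.apply(P)+SO).round().astype(int); return uv.min(0),uv.max(0)
for n,P in dict(trigger=[[.06,-.16,.15],[.12,-.15,.15],[.06,-.15,.17],[.12,-.14,.13]],tray=[[-.05,-.1,.01],[.08,-.1,.03],[-.05,.1,.01],[.08,.1,.03]],clip=[[.11,-.012,.035],[.01,-.012,.035],[.11,.012,.035],[.01,.012,.04]]).items():
    (u0,v0),(u1,v1)=box(np.array(P)); q=e[v0:v1,u0:u1]; print(n,q.shape,'median diff',np.median(q),'frac>40',(q>40).mean().round(3))
# bystanders: whole-scene change vs start
for f,g in(('s0','s10'),('t0','t10')):
    m=(np.abs(load(f)[0].astype(int)-load(g)[0]).max(2)>50).astype(np.uint8)
    n,l,s,c=cv2.connectedComponentsWithStats(m); print(f,[s[i].tolist() for i in range(1,n) if s[i,4]>25])
E
```

```text
time_s: 35.95
ee_pos: [0.6532, -0.0465, 0.3475]
eef_rot: [-1.567, -0.477, -1.454]
force: [0.3, -0.2, 0.3]
grip_width: 0.0941
time_s: 36.95
ee_pos: [0.4917, -0.0387, 0.3982]
eef_rot: [-1.569, -0.477, -1.453]
force: [0.1, 0.7, -0.5]
grip_width: 0.094
t 36.95 ee [ 0.4917 -0.0387  0.3982] [-1.569 -0.477 -1.453] w 0.094 F [ 0.1  0.7 -0.5] | x y z [-0.2682  0.3086 -0.4844] spin 0
trigger (19, 16) median diff 3.0 frac>40 0.0
tray (59, 68) median diff 3.0 frac>40 0.0
clip (22, 31) median diff 3.0 frac>40 0.0
s0 [[243, 0, 19, 34, 331], [268, 0, 20, 9, 130], [346, 0, 18, 14, 93], [384, 0, 7, 14, 50], [393, 0, 103, 170, 6454], [307, 6, 16, 37, 214], [327, 6, 16, 14, 71], [267, 15, 20, 13, 55], [450, 19, 62, 111, 1668], [234, 22, 127, 131, 5691], [267, 28, 10, 11, 53], [238, 33, 8, 25, 81], [257, 40, 10, 6, 34], [366, 44, 27, 34, 579], [238, 82, 12, 18, 93], [387, 115, 5, 12, 47], [399, 117, 8, 7, 26], [457, 124, 27, 33, 123], [471, 124, 30, 33, 155], [484, 125, 28, 34, 166], [498, 144, 14, 17, 66], [385, 177, 30, 14, 162], [425, 195, 7, 11, 28], [252, 198, 20, 23, 91], [267, 223, 10, 12, 53], [248, 228, 10, 7, 47], [321, 279, 29, 20, 44]]
t0 [[275, 181, 7, 19, 60], [230, 183, 40, 43, 670], [154, 186, 101, 198, 6673], [436, 269, 55, 77, 2294], [430, 285, 8, 17, 61], [256, 290, 184, 94, 10002], [278, 327, 6, 6, 26]]
```

```bash
python3 -c "
from h import *
print(workorder.hand_in(), get_obs()['time_s'])"
```

```text
the job is handed in; nothing more can be done
the job is handed in; nothing more can be done
```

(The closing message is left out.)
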